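# Load a connector through the pass box: inner gate first, then the outer sash

### The job

Pass the grey connector that stands free at the front of the bench into the pass box. First press down on the black grip of the inner gate with the fingers, so that you feel that the gate is fully down (it may be ajar); only then slide the blue outer sash all the way up its slope, stand the connector upright on the green pad inside and let go, and slide the sash fully shut again. Leave the inner gate shut, and do not disturb the brass plug or the grease tin.

Things in the scene. Friction and masses are not known exactly. Their poses are not given: they have to be found in the camera images.
- pass_box: fixed pass box, 190 mm wide; origin on the bench under the middle of its front; x points into the box, y left. Front 60 mm high, then a face sloping up and back at 35 degrees to a roof 135 mm high at x = 107 to 155 mm; clear enclosure behind, to x = 289, 127 mm high. Opening in the slope: 174 mm wide, first 100 mm of the slope, between rails (y = +-91 mm, 16 mm proud) that reach 190 mm high
- pad (a point): centre of the top of the green disc (64 mm across) inside, 57 mm behind the front, 44 mm above the bench, 2 mm above the chamber floor. The raised sash's handle overhangs it: come in with the tool tilted 25 to 40 degrees, fingers pointing forward (box x) and down; so the connector is best picked with the same tilt
- outer_handle (a point): middle of the outer sash's round steel handle bar: 10 mm thick, 100 mm long along the box's y axis, standing square off the 35 degree slope, with 28 mm between its axis and the sash frame; near the sash's lower edge. Push it up or down the slope with fingertips beside it, or grip it
- outer_sash (a joint): blue-framed clear outer sash, a slide along the slope, 0 = shut, grows to 0.103 m fully up (35 degrees up and back along the box's x axis). Stays where it is left; about 7 N moves it up, 4 N down
- inner_gate (a joint): steel inner gate between the box and the clean enclosure, a vertical slide, 0 = fully down (shut), grows as it rises (m). It starts anywhere from shut to 30 mm up, stays where it is left, and sinks under a push of about 2 to 3 N
- grip_top (a point): middle of the top face of the inner gate's black grip (22 mm in box x, 60 mm in box y, 12 mm thick), which stands free above the roof at the back of the box and moves with the gate; press straight down here. 163 mm above the bench when the gate is shut, 162 mm behind the front face
- connector: grey sealed connector, a standing barrel 25 mm across and 32 mm high, about 30 g, free on the bench to the left of the box; origin at the centre of its underside, z up its axis. The plug, the tin and it stand in a row, in any order; the tall press jig (about 0.4 m) begins right behind the row, at world x = 0.49 and y over 0.05: keep the gripper's body on the robot's side of it
- brass_plug: bystander: brass calibration plug, 22 mm across, 32 mm high; origin at the centre of its underside
- tin: bystander: flat grease tin with blue lid, 54 mm across, 24 mm high; origin at the centre of its underside
Mind the look-alikes: they are no part of the job. What is shaped like the connector but red is not meant.

How it is judged:
By the outcome, as a careful person would: the job done as asked, in the order asked, and still so for the second after the job is handed in, with the robot touching nothing.
It also fails if it takes over 72 s, if anything falls off the work surface, if the arm or the gripper's body presses on something with over 40 N, if the wrist force passes 120 N, or if a joint passes its speed limit or range.

### The arm

A 6-joint arm with a two-finger parallel gripper is mounted at the origin on a cart in front of the work surface, level with it; the furniture and walls round the work are solid. World frame = base frame: x ahead of the robot, y to its left, z up, the work surface at z = 0. Lengths are in mm, angles in rad, forces in N, time in s.
With the tool pointing down it reaches from about 400 to 925 mm from the base axis. Payload 12.5 kg.
Tool frame: the origin (TCP) lies midway between the tips of the shut fingers; the grasp point (between the pads) lies 19 mm behind it; z points along the fingers, y is the line along which they close (so a half turn about z gives the same grasp; the last joint's range is limited). The gripper opens to 95 mm and grips with 3 to 60 N. Pads are 20 mm wide; open, the fingers measure 119 mm over their backs; the gripper's body (75 mm by 180 mm) begins 59 mm behind the grasp point.
Start: joints at [1.22, 0.491, 1.559, -0, 1.092, -0.106], TCP at [151.458, 606.389, 214.661] pointing down, gripper open.
Joint ranges: [-3.1, 3.1], [-0.84, 2.19], [0.05, 2.79], [-1.13, 4.28], [0.06, 2.93], [-2.69, 2.69]. Speed limits (rad/s): [2.22, 2.22, 2.79, 3.14, 3.14, 3.14].

### API

Orientations are given as [roll, pitch, yaw] about the fixed x, y, z axes, in that order (R = Rz(yaw) Ry(pitch) Rx(roll)).
In Python, from cell import readout, eyes, env gives the robot as it stands.
- The arm moves only by the tool move_arm, never from a script. Its argument "plan" is a list of rows, each a list of 3 entries, a list of its own where there are three numbers: the turn, a rotation vector about the tool's x, y, z in degrees, then the shift along the tool's x, y, z in m, then the gripper command: -1 is shut, 1 is fully open, values between are in proportion. In form: [[[ax, ay, az], [x, y, z], jaw], ...]. A call has 1 to 5 rows; each row is the pose to reach, as a shift and turn from the pose commanded when the call began, along the tool's axes at that moment; what a row does not reach only later rows make up. A row lasts 1/8 s, in which the tool goes at most 62.5 mm and 10.7 degrees, less where a joint would pass 70% of its speed; a pose out of reach is approached as far as the arm can. A call with a gripper value outside its range is refused whole. The fingers move at their own pace and stop on an object; the grip force is fixed at half the most. Time passes only in rows, so rows that repeat a pose let the fingers close. It gives the time, the measured TCP pose, the force, the opening and the grip force at its end, in the units of the state.
- readout.state(): the state, without advancing time (a new reading comes with each control period).
- eyes.read_camera(name): name is "side" or "top"; returns a dict with "img" (480x640x3 uint8, red, green, blue), "K" (3x3 intrinsics, pixels), "extrinsics" (4x4, takes a point from camera to world coordinates). Camera axes: x right, y up, looking along -z (the intrinsics and any distortion apply to the point x, -y, -z); pixel columns grow to the right and rows downward; lengths in mm; the calibration is good to about 2 mm. A picture is of the moment at which its call begins. There is no depth.
- env.job_done(): hands the job in; it is judged then, once.
Trained networks look in a picture, given as the dict that the camera call returned (one of the last four; its "shot" number tells which), for a name from the list of things; names that differ only in an ending like _2 or _b are one class to them, and where a whole thing is asked for, a point or a joint stands for the part that bears it (a point fixed in the world has none). Each returns a list of dicts, best first, with "score" (0 to 1); they miss things now and then, are a little off and sometimes report something else, mostly with a low value. They report only what shows in the picture. A call takes as long as a camera call. They do not tell look-alikes from the thing itself.
- eyes.cut_out(picture, name): "mask" (480x640 bool, what is visible of it) and "uv" ([column, row] in pixels, amid what is visible of it).
The state is a dict: "t": time; "joints": joint angles; "qvel": joint speeds; "tau": joint torques, N m; "eef_pos": TCP position; "tcp_rot": TCP orientation; "ft_force": force on the tool from outside, world axes, zero at the start; "moment": the same for the moment, N m; "opening": opening from 0.0 (shut) to 1.0 (fully open); "grip_force": force on a finger pad.
Only numpy, scipy, OpenCV 4.12 (cv2) and the standard library are available. Lean on these libraries where they do the work, as an engineer would, in place of code of your own. Each camera call takes 0.05 s, during which the arm holds its last target. There are 200 camera calls.

## Working session

There is one attempt and no reset: what is moved stays moved. The work goes in short steps, Python scripts to look and compute and a tool call to move; the robot and the scene stay as the last step left them, time stands still between calls to the robot, and variables do not carry over. Pictures are saved under pics/ and viewed, at most 10 in all, crops included, and the job is handed in when it is done.

Besides the shell and the picture viewer there is one more tool, called after "Call:" in YAML: its name, and indented under it one key for each argument. move_arm: Moves the arm, as the interface text tells. Its arguments: {"type":"object","properties":{"plan":{"type":"array","items":{"type":"array"}}},"required":["plan"]}

```bash
mkdir -p pics; ls; cat > h.py <<'E'
import numpy as np, cv2
from cell import readout, eyes, env
from scipy.spatial.transform import Rotation as R
def ray(p,uv):
    E=np.array(p["extrinsics"]);K=np.array(p["K"])
    d=np.linalg.inv(K)@[uv[0],uv[1],1.0]
    d=E[:3,:3]@(d*[1,-1,-1]); return E[:3,3],d/np.linalg.norm(d)
def atz(p,uv,z):
    o,d=ray(p,uv); return o+d*(z-o[2])/d[2]
def proj(p,X):
    E=np.array(p["extrinsics"]);K=np.array(p["K"])
    c=E[:3,:3].T@(np.array(X,float)-E[:3,3]); q=K@(c*[1,-1,-1]); return q[:2]/q[2]
def tri(p1,u1,p2,u2):
    o1,d1=ray(p1,u1);o2,d2=ray(p2,u2)
    t=np.linalg.lstsq(np.c_[d1,-d2],o2-o1,rcond=None)[0]
    a=o1+d1*t[0];b=o2+d2*t[1]; return (a+b)/2,np.linalg.norm(a-b)
E
python3 - <<'E'
from h import *
np.set_printoptions(precision=1,suppress=True)
P={}
for c in("side","top"):
    p=P[c]=eyes.read_camera(c); print(c,{k:(v if k!="img" else 0) for k,v in p.items()})
    cv2.imwrite(f"pics/{c}0.png",p["img"][:,:,::-1])
    for n in("connector","brass_plug","tin","outer_handle","grip_top","pass_box","outer_sash","inner_gate"):
        print(c,n,[(np.array(r["uv"]),round(r["score"],2),r["mask"].sum()) for r in eyes.cut_out(p,n)][:4])
s=readout.state();print({k:s[k] for k in("eef_pos","tcp_rot","ft_force","opening","t")})
E
```

```text
pics
side {'img': 0, 'K': array([[460.3,   0. , 311.2],
       [  0. , 460.3, 242.6],
       [  0. ,   0. ,   1. ]]), 'extrinsics': array([[ -0.9,   0.2,  -0.4, 257.4],
       [ -0.4,  -0.5,   0.8, 709.1],
       [ -0. ,   0.9,   0.5, 564.1],
       [  0. ,   0. ,   0. ,   1. ]]), 'shot': 1}
side connector [(array([356.9, 338.6]), 0.82, np.int64(301)), (array([343.7, 281.1]), 0.64, np.int64(137)), (array([375.7, 275.9]), 0.47, np.int64(215))]
side brass_plug [(array([329.8, 393.6]), 0.68, np.int64(248))]
side tin [(array([371.8, 303.7]), 0.73, np.int64(692))]
side outer_handle [(array([363.8, 207. ]), 0.96, np.int64(1727))]
side grip_top [(array([302.4, 164.6]), 0.52, np.int64(50))]
side pass_box [(array([349.1, 218.7]), 0.63, np.int64(4699))]
side outer_sash [(array([361.8, 204.2]), 0.62, np.int64(1740))]
side inner_gate []
top {'img': 0, 'K': array([[454.2,   0. , 316.1],
       [  0. , 454.2, 235.2],
       [  0. ,   0. ,   1. ]]), 'extrinsics': array([[  -0. ,    1. ,   -0.1,  423. ],
       [  -1. ,   -0. ,   -0. ,   36.9],
       [  -0. ,    0.1,    1. , 1016.1],
       [   0. ,    0. ,    0. ,    1. ]]), 'shot': 2}
top connector [(array([342.7, 250.1]), 0.7, np.int64(118)), (array([361. , 277.7]), 0.4, np.int64(82))]
top brass_plug [(array([220.8, 290.9]), 0.6, np.int64(95)), (array([275.3, 290.2]), 0.59, np.int64(105))]
top tin [(array([323. , 287.7]), 0.9, np.int64(466))]
top outer_handle [(array([431.5, 230.8]), 0.7, np.int64(4204)), (array([434.1, 162.3]), 0.68, np.int64(1017))]
top grip_top [(array([430.6, 162.4]), 0.97, np.int64(859))]
top pass_box [(array([428.9, 184.4]), 0.58, np.int64(15075))]
top outer_sash [(array([428.7, 232.3]), 0.72, np.int64(4197))]
top inner_gate [(array([433.5, 161.7]), 0.91, np.int64(1014))]
{'eef_pos': array([151.5, 606.4, 214.6]), 'tcp_rot': array([3.1, 0. , 2.9]), 'ft_force': array([-0.6,  0.4,  0. ]), 'opening': 0.9988828871929474, 't': 0.9}
```

View pics/side0.png

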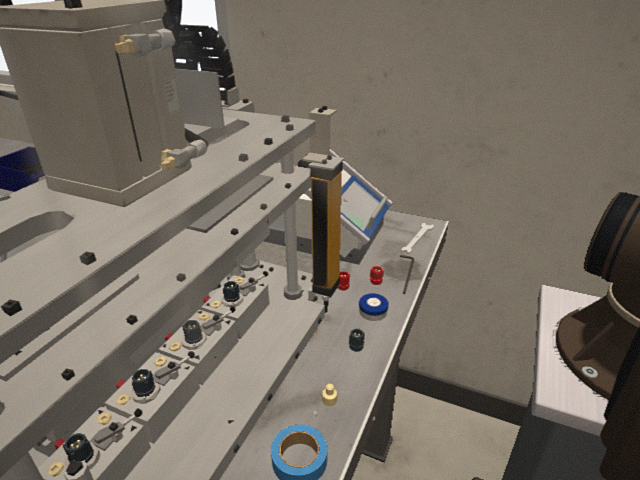

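View pics/top0.png

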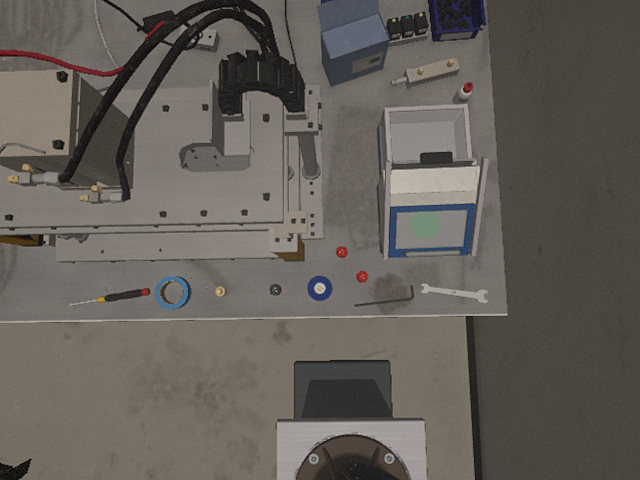

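The side view shows the jig hiding part of the box. The row is plug (330,394), dark grey barrel (357,339) and tin (372,304), with red look-alikes at (344,281) and (376,275). In the top view they are plug (220,291), grey barrel (275,290), tin (320,288) and reds (342,252) and (362,277). The grey one beside the tin fits the connector. I'll confirm it in an enlarged crop and measure the box.

```bash
python3 - <<'E'
from h import *
np.set_printoptions(precision=1,suppress=True)
s=eyes.read_camera("side");t=eyes.read_camera("top")
a=cv2.resize(t["img"][95:275,365:505],None,fx=3.3,fy=3.3,interpolation=3)[:590]
b=cv2.resize(s["img"][240:360,310:400],None,fx=3,fy=3,interpolation=3)
c=cv2.resize(t["img"][240:310,250:340],None,fx=3,fy=3,interpolation=3)
o=np.zeros((590,a.shape[1]+270,3),np.uint8);o[:a.shape[0],:a.shape[1]]=a;o[:360,-270:]=b;o[370:580,-270:]=c
cv2.imwrite("pics/crop1.png",o[:,:,::-1]);print(o.shape)
print("conn",tri(s,(356.9,338.6),t,(275.3,290.2)),atz(t,(275.3,290.2),28))
print("plug",tri(s,(329.8,393.6),t,(220.8,290.9)))
print("tin",tri(s,(371.8,303.7),t,(320,288)))
g=eyes.cut_out(t,"grip_top")[0]
m=g["mask"];ys,xs=np.nonzero(m);print("grip px",xs.min(),xs.max(),ys.min(),ys.max())
for z in(163,193):print(z,atz(t,g["uv"],z))
print("pad?",atz(t,(425,225),44), proj(s,atz(t,(425,225),44)))
E
```

```text
(590, 732, 3)
conn (array([431.5, 155.7,  16.4]), np.float64(2.0166952186593474)) [430.4 154.1  28. ]
plug (array([431.5, 277. ,  11.3]), np.float64(0.7532765715556844))
tin (array([435.8,  58. ,  17. ]), np.float64(4.532233510569762))
grip px 391 473 152 169
163 [ 664.6 -167.   163. ]
193 [ 656.1 -159.8  193. ]
pad? [ 563.8 -171.3   44. ] [351.3 222.4]
```

View pics/crop1.png

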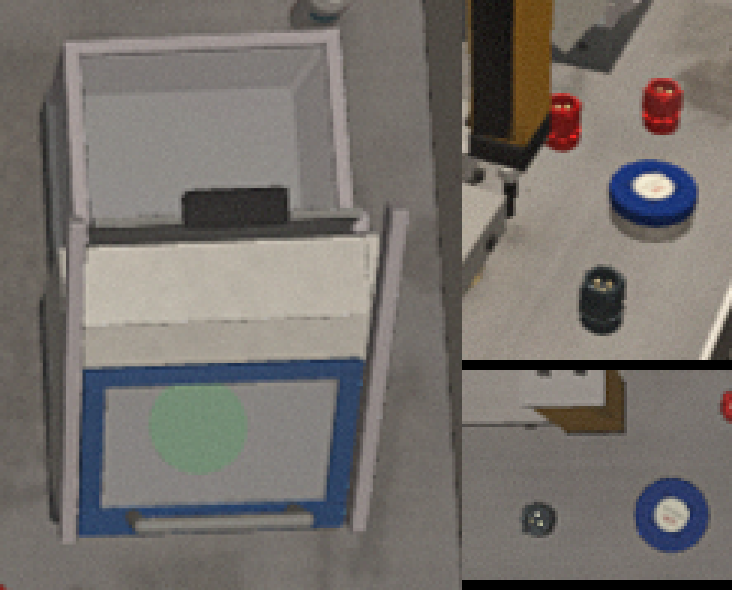

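The enlarged crop confirms the grey connector at side (357,339) and top (275,290). The others are red, and the tin sits to its right. The box shows the handle bar from (407,253) to (459,252), the pad at (425,225), and the grip around (437,157). Next I'll fit the box pose.

```bash
python3 - <<'E'
from h import *
from scipy.optimize import least_squares
np.set_printoptions(precision=1,suppress=True)
t=eyes.read_camera("top")
C=lambda u,v:np.array([u/3.3+365,v/3.3+95])
B=[((57,0,44),C(198,428)),((289,95,127),C(66,44)),((289,-95,127),C(338,30)),((155,95,135),C(62,248)),((155,-95,135),C(378,236))]
def W(q,b):
    c,s=np.cos(q[2]),np.sin(q[2]);return np.array([q[0]+c*b[0]-s*b[1],q[1]+s*b[0]+c*b[1],b[2]])
f=lambda q:np.concatenate([proj(t,W(q,b))-u for b,u in B])
r=least_squares(f,[510,-170,0],x_scale=[1,1,.01]);q=r.x
print(q[:2],np.degrees(q[2]),r.fun)
np.save("box.npy",q)
# grip height: top-face back corners (173,+-30,163+h)
for h in(0,10,20,30):
    print(h,[((proj(t,W(q,(x,y,163+h)))-[365,95])*3.3) for x in(173,151) for y in(30,-30)])
for e in((140,523),(312,519)):
  for z in(70,80,90):
    p=atz(t,C(*e),z);c,s=np.cos(q[2]),np.sin(q[2]);d=p[:2]-q[:2];print(z,p,"box",c*d[0]+s*d[1],-s*d[0]+c*d[1])
E
```

```text
[ 507.7 -172.8] 1.118212212369121 [ 0.2 -0.1 -5.8 -0.4  5.7 -0.6 -0.5  0.7  0.3  0.2]
0 [array([176.2, 202.7]), array([279.7, 198.1]), array([178.7, 239.4]), array([282.5, 234.9])]
10 [array([179.6, 197.5]), array([284.3, 192.9]), array([182.1, 234.6]), array([287.2, 230. ])]
20 [array([183. , 192.2]), array([289. , 187.6]), array([185.6, 229.8]), array([291.9, 225.1])]
30 [array([186.5, 186.8]), array([293.8, 182.1]), array([189.1, 224.8]), array([296.7, 220.1])]
70 [ 501.1 -126.7   70. ] box -5.769041767811712 46.304645131202825
80 [ 500.3 -124.9   80. ] box -6.5604645603250775 48.04961845209691
90 [ 499.4 -123.2   90. ] box -7.351887352838443 49.79459177299097
70 [ 501.5 -234.1   70. ] box -7.459698544202099 -61.156542410019846
80 [ 500.7 -231.3   80. ] box -8.233252048188072 -58.2757649492846
90 [ 499.8 -228.4   90. ] box -9.006805552174043 -55.39498748854925
```

```bash
cat >> h.py <<'E'
def plan(pos,tilt=0,yaw=np.pi+.02,s=None):
    "row reaching world pos with tool tilted forward by tilt deg; from measured pose"
    s=s or readout.state(); R0=R.from_euler("xyz",s["tcp_rot"])
    Rt=R.from_euler("z",yaw)*R.from_euler("y",np.radians(tilt))*R.from_euler("x",np.pi)
    d=R0.inv().apply(np.array(pos)-s["eef_pos"])/1000; a=(R0.inv()*Rt).as_rotvec(degrees=True)
    print("turn",a.round(1).tolist(),"shift",d.round(4).tolist(),"rows",np.ceil(max(np.linalg.norm(d)/.0625,np.linalg.norm(a)/10.7)), "z axis",Rt.apply([0,0,1]).round(2))
def box(b):
    q=np.load("box.npy");c,s=np.cos(q[2]),np.sin(q[2]);return np.array([q[0]+c*b[0]-s*b[1],q[1]+s*b[0]+c*b[1],b[2]])
E
python3 - <<'E'
from h import *
s=readout.state();print(s["tcp_rot"],s["joints"])
plan((300,300,280),yaw=s["tcp_rot"][2])
plan((400,-100,280),yaw=s["tcp_rot"][2])
plan((400,-100,280));plan((431,150,200),35)
print(box((162,0,183)),box((-9,0,95)))
E
```

```text
[ 3.14154872e+00 -1.07127429e-05  2.89677965e+00] [ 1.22037092e+00  4.90920623e-01  1.55891333e+00  1.72237765e-05
  1.09171614e+00 -1.05620338e-01]
turn [0.0, -0.0, -0.0] shift [-0.2184, -0.2612, -0.0654] rows 6.0 z axis [ 0.  0. -1.]
turn [0.0, -0.0, -0.0] shift [-0.4123, -0.6251, -0.0654] rows 13.0 z axis [ 0.  0. -1.]
turn [0.0, -0.0, -15.2] shift [-0.4123, -0.6251, -0.0654] rows 13.0 z axis [-0.  0. -1.]
turn [-4.6, -34.8, -14.7] shift [-0.3818, -0.375, 0.0146] rows 9.0 z axis [ 0.57  0.01 -0.82]
[ 669.71676171 -169.67998296  183.        ] [ 498.74932704 -173.01709001   95.        ]
```

Call:
move_arm:
  plan:
    - [[0,0,0],[-0.218,-0.261,-0.065],-1]
    - [[0,0,0],[-0.218,-0.261,-0.065],-1]
    - [[0,0,0],[-0.218,-0.261,-0.065],-1]
    - [[0,0,0],[-0.218,-0.261,-0.065],-1]
    - [[0,0,0],[-0.218,-0.261,-0.065],-1]

```text
t: 1.72
eef_pos: [285.8, 328.4, 273.9]
tcp_rot: [3.141, 0.001, 2.897]
ft_force: [1.8, 0.8, 0.3]
opening: 0.531
grip_force: 0.0
```

Call:
move_arm:
  plan:
    - [[0,0,0],[-0.158,-0.199,-0.007],-1]
    - [[0,0,0],[-0.158,-0.199,-0.007],-1]
    - [[0,0,0],[-0.158,-0.199,-0.007],-1]
    - [[0,0,0],[-0.158,-0.199,-0.007],-1]
    - [[0,0,0],[-0.158,-0.199,-0.007],-1]

```text
t: 2.35
eef_pos: [391.6, 95.6, 280.5]
tcp_rot: [-3.142, 0.001, 2.891]
ft_force: [-1.1, 0.6, -0.2]
opening: 0.021
grip_force: 0.0
```

Call:
move_arm:
  plan:
    - [[0,0,-5],[-0.068,-0.189,0],-1]
    - [[0,0,-10],[-0.068,-0.189,0],-1]
    - [[0,0,-15],[-0.068,-0.189,0],-1]
    - [[0,0,-15],[-0.068,-0.189,0],-1]
    - [[0,0,-15],[-0.068,-0.189,0],-1]

```text
t: 2.98
eef_pos: [410.4, -100.7, 280.1]
tcp_rot: [3.141, -0.0, -3.126]
ft_force: [0.7, 0.2, -0.7]
opening: 0.005
grip_force: 0.0
```

```bash
python3 - <<'E'
from h import *
s=readout.state();print(s["t"],s["eef_pos"],s["tcp_rot"],s["joints"],s["opening"])
plan((669.7,-169.7,215))
E
```

```text
2.975 [ 410.40704181 -100.683217    280.12907455] [ 3.14103098e+00 -3.17461033e-04 -3.12645178e+00] [-3.97413485e-01  1.23408825e-01  1.92455113e+00  4.35839503e-04
  1.09414876e+00 -1.98355066e+00] 0.005156139081456572
turn [0.0, -0.0, -0.3] shift [-0.2582, -0.073, 0.065] rows 5.0 z axis [-0.  0. -1.]
```

Call:
move_arm:
  plan:
    - [[0,0,0],[-0.258,-0.073,0.065],-1]
    - [[0,0,0],[-0.258,-0.073,0.065],-1]
    - [[0,0,0],[-0.258,-0.073,0.065],-1]
    - [[0,0,0],[-0.258,-0.073,0.065],-1]
    - [[0,0,0],[-0.258,-0.073,0.065],-1]

```text
t: 3.6
eef_pos: [672.0, -166.8, 213.4]
tcp_rot: [3.141, -0.002, -3.123]
ft_force: [-0.5, -0.4, 0.8]
opening: 0.006
grip_force: 0.0
```

```bash
python3 - <<'E'
from h import *
s=readout.state();print(s["eef_pos"],s["joints"],s["ft_force"])
S=eyes.read_camera("side");T=eyes.read_camera("top")
a=cv2.resize(T["img"][95:275,365:505],None,fx=3,fy=3,interpolation=3)
b=cv2.resize(S["img"][110:290,300:420],None,fx=3,fy=3,interpolation=3)
cv2.imwrite("pics/press.png",np.hstack([a,b])[:,:,::-1])
E
```

```text
[ 672.01611579 -166.7905149   213.37583768] [-3.38762224e-01  5.91694916e-01  1.37565482e+00  4.50568564e-04
  1.17610417e+00 -1.92873002e+00] [-0.4715945  -0.42167128  0.83150284]
```

View pics/press.png

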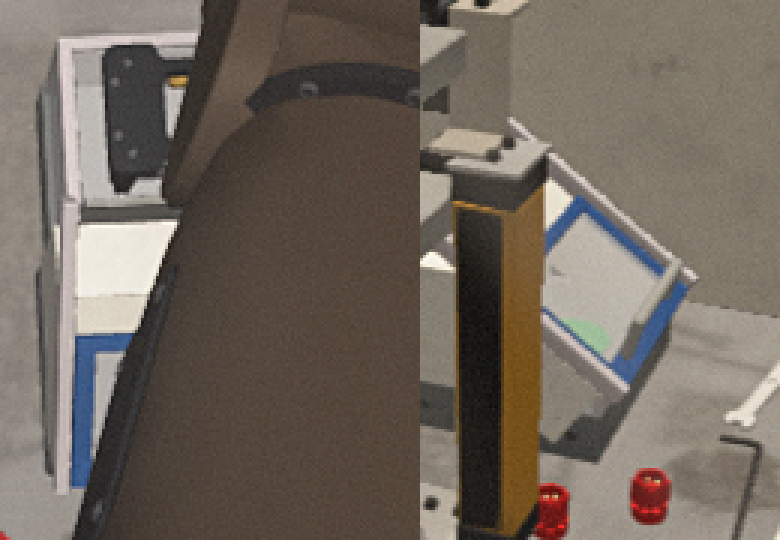

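The arm hides the grip from above and the jig hides it from the side, so I'll go by force. The side view does show the handle bar, from about (387,198) to (372,223). Now I'll descend.

Call:
move_arm:
  plan:
    - [[0,0,0],[0.002,-0.003,0.01],-1]
    - [[0,0,0],[0.002,-0.003,0.02],-1]
    - [[0,0,0],[0.002,-0.003,0.022],-1]
    - [[0,0,0],[0.002,-0.003,0.024],-1]
    - [[0,0,0],[0.002,-0.003,0.026],-1]

```text
t: 4.32
eef_pos: [667.7, -172.8, 189.5]
tcp_rot: [-3.141, 0.001, -3.125]
ft_force: [-0.2, 0.9, 0.2]
opening: 0.003
grip_force: 0.0
```

Call:
move_arm:
  plan:
    - [[0,0,0],[0,0,0.002],-1]
    - [[0,0,0],[0,0,0.004],-1]
    - [[0,0,0],[0,0,0.006],-1]
    - [[0,0,0],[0,0,0.008],-1]
    - [[0,0,0],[0,0,0.01],-1]

```text
t: 4.95
eef_pos: [667.8, -172.7, 179.2]
tcp_rot: [-3.142, 0.0, -3.125]
ft_force: [-0.6, 0.2, 2.0]
opening: 0.003
grip_force: 1.1
```

Call:
move_arm:
  plan:
    - [[0,0,0],[0,0,0.002],-1]
    - [[0,0,0],[0,0,0.004],-1]
    - [[0,0,0],[0,0,0.005],-1]
    - [[0,0,0],[0,0,0.006],-1]
    - [[0,0,0],[0,0,0.006],-1]

```text
t: 5.58
eef_pos: [667.7, -172.6, 173.1]
tcp_rot: [3.141, -0.0, -3.125]
ft_force: [1.2, -0.7, 0.5]
opening: 0.004
grip_force: 0.3
```

Call:
move_arm:
  plan:
    - [[0,0,0],[0,0,0.001],-1]
    - [[0,0,0],[0,0,0.002],-1]
    - [[0,0,0],[0,0,0.003],-1]
    - [[0,0,0],[0,0,0.004],-1]
    - [[0,0,0],[0,0,0.005],-1]

```text
t: 6.2
eef_pos: [667.8, -172.7, 168.2]
tcp_rot: [3.141, 0.0, -3.125]
ft_force: [0.1, -0.3, 1.8]
opening: 0.008
grip_force: 1.0
```

Call:
move_arm:
  plan:
    - [[0,0,0],[0,0,0.001],-1]
    - [[0,0,0],[0,0,0.002],-1]
    - [[0,0,0],[0,0,0.003],-1]
    - [[0,0,0],[0,0,0.004],-1]

```text
t: 6.7
eef_pos: [667.8, -172.7, 164.2]
tcp_rot: [3.141, 0.0, -3.125]
ft_force: [-0.7, -0.8, 1.9]
opening: 0.008
grip_force: 1.0
```

Call:
move_arm:
  plan:
    - [[0,0,0],[0,0,0.001],-1]
    - [[0,0,0],[0,0,0.002],-1]

```text
t: 6.95
eef_pos: [667.8, -172.7, 163.2]
tcp_rot: [-3.141, 0.001, -3.125]
ft_force: [-4.1, 0.8, 13.1]
opening: 0.002
grip_force: 7.1
```

Call:
move_arm:
  plan:
    - [[0,0,0],[0,0,0.001],-1]
    - [[0,0,0],[0,0,0.001],-1]

```text
t: 7.2
eef_pos: [667.9, -172.7, 163.2]
tcp_rot: [-3.141, 0.002, -3.125]
ft_force: [-4.6, 2.3, 15.6]
opening: 0.003
grip_force: 7.8
```

The gate is on its stop: force jumped from 2 to 15.6 N at z = 163.2. I'll retreat and measure the handle.

Call:
move_arm:
  plan:
    - [[0,0,0],[0,0,-0.02],-1]
    - [[0,0,0],[0,0,-0.06],-1]
    - [[0,0,0],[0.06,0,-0.08],-1]
    - [[0,0,0],[0.12,0,-0.08],-1]
    - [[0,0,0],[0.18,0,-0.08],-1]

```text
t: 7.82
eef_pos: [485.8, -175.5, 241.2]
tcp_rot: [-3.142, 0.0, -3.124]
ft_force: [0.2, -0.5, 0.4]
opening: 0.005
grip_force: 0.0
```

```bash
python3 - <<'E'
from h import *
np.set_printoptions(precision=1,suppress=True)
s=readout.state();print(s["t"],s["eef_pos"],s["joints"])
S=eyes.read_camera("side");T=eyes.read_camera("top")
C=lambda u,v:np.array([u/3.3+365,v/3.3+95])
print("handle ends",tri(S,(387,198),T,C(312,519)),tri(S,(372,223),T,C(140,523)))
for z in(90,95,100):
  for x in(-12,-9,-6): print(z,x,proj(S,box((x,50,z))),proj(S,box((x,-50,z))),C(140,523)-proj(T,box((x,50,z))),C(312,519)-proj(T,box((x,-50,z))))
u=np.array((-np.sin(np.radians(35)),0,np.cos(np.radians(35))));sl=np.array((u[2],0,-u[0]))
bar=np.array((-9,0,95.)) ; tgt=bar-30*sl-8*u; print(tgt,box(tgt)); plan(box(tgt)+[0,0,30],35)
b=S["img"][150:260,330:430];cv2.imwrite("pics/h.png",cv2.resize(b,None,fx=6,fy=5.4,interpolation=3)[:,:,::-1])
E
```

```text
7.825 [ 485.8 -175.5  241.2] [-0.5  0.3  1.8  0.   1.  -2.1]
handle ends (array([ 499.4, -227.5,   93.2]), np.float64(0.4222553660921358)) (array([ 500.6, -124.8,   80.2]), np.float64(0.661180148170955))
90 -12 [374.8 219.9] [387.4 200.2] [-0.  -2.3] [ 2.6 -1.6]
90 -9 [373.4 219.6] [386.1 200. ] [ 0.1 -0.8] [ 2.7 -0.1]
90 -6 [372.  219.3] [384.8 199.8] [0.1 0.7] [2.8 1.4]
95 -12 [374.9 217.8] [387.5 198.3] [-0.5 -2.1] [ 1.9 -1.4]
95 -9 [373.5 217.5] [386.2 198.1] [-0.4 -0.6] [2.  0.1]
95 -6 [372.2 217.3] [385.  197.8] [-0.3  0.9] [2.1 1.6]
100 -12 [375.  215.7] [387.7 196.3] [-0.9 -1.9] [ 1.2 -1.2]
100 -9 [373.7 215.4] [386.4 196.1] [-0.8 -0.4] [1.3 0.3]
100 -6 [372.3 215.2] [385.1 195.9] [-0.7  1.1] [1.4 1.8]
[-29.    0.   71.2] [ 478.8 -173.4   71.2]
turn [-0.0, -35.1, -0.3] shift [0.0039, 0.0015, 0.1402] rows 4.0 z axis [ 0.6  0.  -0.8]
```

View pics/h.png

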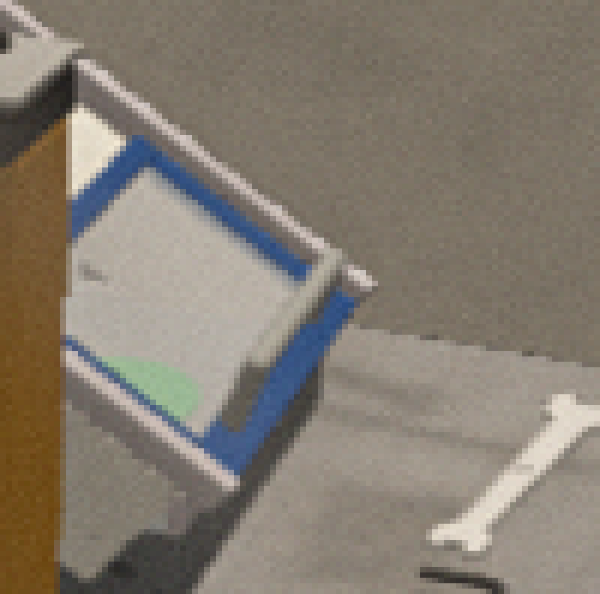

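The bar runs from (385,197) to (372,217), giving a bar centre at box (-7.5, 0, 96). I'll come in below it along the slope normal.

```bash
python3 - <<'E'
from h import *
plan(box((-61,0,121)),35)
E
```

```text
turn [-0.0, -35.1, -0.3] shift [0.036, 0.0014, 0.1205] rows 4.0 z axis [ 0.57  0.01 -0.82]
```

Call:
move_arm:
  plan:
    - [[0,-10,0],[0.036,0.001,0.03],-1]
    - [[0,-20,0],[0.036,0.001,0.06],-1]
    - [[0,-30,0],[0.036,0.001,0.09],-1]
    - [[0,-35,0],[0.036,0.001,0.12],-1]
    - [[0,-35,0],[0.036,0.001,0.12],-1]

```text
t: 8.55
eef_pos: [490.4, -140.3, 191.2]
tcp_rot: [-3.106, 0.504, 3.128]
ft_force: [-0.3, -0.3, -0.1]
opening: 0.007
grip_force: 0.0
```

```bash
python3 - <<'E'
from h import *
s=readout.state();print(s["eef_pos"],s["tcp_rot"],s["joints"])
plan(box((-27,0,71.5)),35)
E
```

```text
[ 490.43560776 -140.28177116  191.15725141] [-3.10624892  0.50419438  3.12845971] [-0.51805857  0.23772376  2.18613926  0.6924324   0.32297414 -2.68456613]
turn [-3.0, -6.1, -1.5] shift [0.0659, -0.0296, 0.1014] rows 2.0 z axis [ 0.57  0.01 -0.82]
```

The last joint ran into its range, so I'll take the other half turn: 180° about tool z.

Call:
move_arm:
  plan:
    - [[0,0,10],[0,0,-0.01],-1]
    - [[0,0,20],[0,0,-0.02],-1]
    - [[0,0,30],[0,0,-0.02],-1]
    - [[0,0,40],[0,0,-0.02],-1]
    - [[0,0,50],[0,0,-0.02],-1]

```text
t: 9.18
eef_pos: [480.7, -140.7, 209.3]
tcp_rot: [2.759, 0.34, 2.174]
ft_force: [0.0, -0.2, 0.4]
opening: 0.004
grip_force: 0.0
```

Call:
move_arm:
  plan:
    - [[0,0,10],[0,0,0],-1]
    - [[0,0,20],[0,0,0],-1]
    - [[0,0,30],[0,0,0],-1]
    - [[0,0,40],[0,0,0],-1]
    - [[0,0,50],[0,0,0],-1]

```text
t: 9.8
eef_pos: [480.7, -140.7, 209.2]
tcp_rot: [2.639, -0.055, 1.382]
ft_force: [0.1, -1.4, 0.7]
opening: 0.006
grip_force: 0.0
```

Call:
move_arm:
  plan:
    - [[0,0,10],[0,0,0],-1]
    - [[0,0,20],[0,0,0],-1]
    - [[0,0,30],[0,0,0],-1]
    - [[0,0,40],[0,0,0],-1]
    - [[0,0,50],[0,0,0],-1]

```text
t: 10.42
eef_pos: [480.7, -140.7, 209.2]
tcp_rot: [2.846, -0.416, 0.558]
ft_force: [0.5, 0.8, 0.6]
opening: 0.002
grip_force: 0.0
```

Call:
move_arm:
  plan:
    - [[0,0,10],[0,0,0],-1]
    - [[0,0,20],[0,0,0],-1]
    - [[0,0,28],[0,0,0],-1]

```text
t: 10.8
eef_pos: [480.7, -140.7, 209.3]
tcp_rot: [3.089, -0.503, 0.021]
ft_force: [-0.8, 0.4, 0.5]
opening: 0.003
grip_force: 0.0
```

```bash
sed -i 's/"z",yaw)\*R.from_euler("y",np.radians(tilt))/"z",yaw)*R.from_euler("y",-np.radians(tilt))/; s/yaw=np.pi+.02/yaw=.02/' h.py; python3 - <<'E'
from h import *
s=readout.state();print(s["eef_pos"],s["tcp_rot"],s["joints"])
plan(box((-61,0,121)),35)
plan(box((-27,0,71.5)),35)
E
```

```text
[ 480.7182156  -140.67961271  209.25169227] [ 3.08881694 -0.50312059  0.02077491] [-0.53148993  0.19242244  2.18116429  0.61660744  0.36736231  0.4972505 ]
turn [3.0, 6.2, 0.2] shift [-0.0729, 0.0294, 0.0622] rows 2.0 z axis [ 0.57  0.01 -0.82]
turn [3.0, 6.2, 0.2] shift [-0.067, 0.0263, 0.1219] rows 3.0 z axis [ 0.57  0.01 -0.82]
```

Call:
move_arm:
  plan:
    - [[3,6.2,0.2],[-0.073,0.029,0.062],-1]
    - [[3,6.2,0.2],[-0.073,0.029,0.062],-1]
    - [[3,6.2,0.2],[-0.073,0.029,0.062],-1]
    - [[3,6.2,0.2],[-0.073,0.029,0.062],-1]

```text
t: 11.3
eef_pos: [456.9, -158.7, 138.1]
tcp_rot: [-3.116, -0.598, 0.029]
ft_force: [-0.2, 0.1, 0.2]
opening: 0.004
grip_force: 0.0
```

```bash
python3 - <<'E'
from h import *
s=readout.state();print(s["eef_pos"],s["tcp_rot"],s["joints"])
plan(box((-27,0,71.5)),35)
E
```

```text
[ 456.92914022 -158.73269153  138.12079341] [-3.1162655  -0.59821108  0.02851318] [-0.69994096  0.3418847   2.33571949  1.54774622  0.40475124 -0.61647483]
turn [-1.7, 0.7, 0.4] shift [-0.0182, 0.017, 0.0678] rows 2.0 z axis [ 0.57  0.01 -0.82]
```

Call:
move_arm:
  plan:
    - [[-1.7,0.7,0.4],[-0.018,0.017,0.03],-1]
    - [[-1.7,0.7,0.4],[-0.018,0.017,0.068],-1]
    - [[-1.7,0.7,0.4],[-0.018,0.017,0.068],-1]
    - [[-1.7,0.7,0.4],[-0.018,0.017,0.068],-1]

```text
t: 11.8
eef_pos: [480.2, -172.0, 72.0]
tcp_rot: [-3.139, -0.608, 0.019]
ft_force: [-0.3, 0.8, -0.2]
opening: 0.001
grip_force: 0.0
```

```bash
python3 - <<'E'
from h import *
s=readout.state();print(s["eef_pos"],s["tcp_rot"],s["joints"],s["ft_force"])
plan(box((-27,0,71.5)),35)
E
```

```text
[ 480.15374475 -172.02117061   71.95730667] [-3.1386806  -0.60807083  0.01877578] [-0.67520271  0.53022089  2.34482745  2.08084295  0.43481962 -1.15250021] [-0.29868212  0.79415036 -0.24399171]
turn [-0.1, 0.2, -0.1] shift [0.0002, 0.0014, 0.0007] rows 1.0 z axis [ 0.57  0.01 -0.82]
```

Call:
move_arm:
  plan:
    - [[0,0,0],[0.008,0,0],-1]
    - [[0,0,0],[0.016,0,0],-1]
    - [[0,0,0],[0.024,0,0],-1]
    - [[0,0,0],[0.032,0,0],-1]
    - [[0,0,0],[0.04,0,0],-1]

```text
t: 12.42
eef_pos: [511.7, -171.7, 95.4]
tcp_rot: [-3.141, -0.606, 0.019]
ft_force: [-4.9, -1.2, -5.2]
opening: 0.004
grip_force: 3.6
```

Call:
move_arm:
  plan:
    - [[0,0,0],[0.012,0,0],-1]
    - [[0,0,0],[0.024,0,0],-1]
    - [[0,0,0],[0.036,0,0],-1]
    - [[0,0,0],[0.048,0,0],-1]
    - [[0,0,0],[0.06,0,0],-1]

```text
t: 13.05
eef_pos: [560.8, -170.8, 129.8]
tcp_rot: [3.141, -0.606, 0.019]
ft_force: [-6.4, 0.3, -4.7]
opening: 0.006
grip_force: 3.6
```

```bash
python3 - <<'E'
from h import *
s=readout.state();print(s["t"],s["eef_pos"],s["tcp_rot"],s["joints"],s["ft_force"])
T=eyes.read_camera("side");b=T["img"][120:260,330:430];cv2.imwrite("pics/up.png",cv2.resize(b,None,fx=4,fy=4,interpolation=3)[:,:,::-1])
E
```

```text
13.05 [ 560.84009552 -170.77373685  129.75426593] [ 3.14144401 -0.60639237  0.01901434] [-0.55410303  0.45115375  2.13332111  1.48050007  0.31537491 -0.39262552] [-6.35652582  0.31491374 -4.65220117]
```

View pics/up.png

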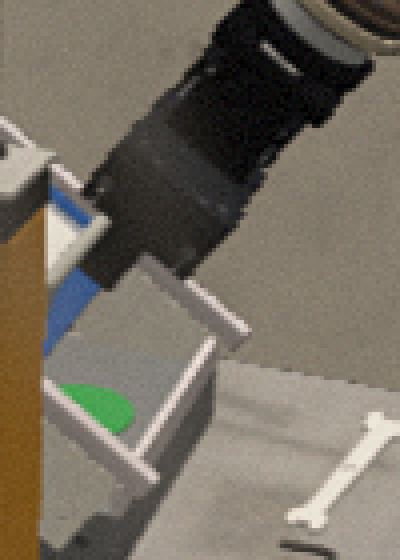

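The sash is rising with about 7 N, and the green pad at about (355,220) is now open to view. I'll push on to the stop.

Call:
move_arm:
  plan:
    - [[0,0,0],[0.005,0,0],-1]
    - [[0,0,0],[0.01,0,0],-1]
    - [[0,0,0],[0.013,0,0],-1]
    - [[0,0,0],[0.015,0,0],-1]
    - [[0,0,0],[0.016,0,0],-1]

```text
t: 13.72
eef_pos: [573.8, -170.6, 138.7]
tcp_rot: [-3.141, -0.607, 0.019]
ft_force: [-7.8, -0.7, -0.7]
opening: 0.003
grip_force: 3.4
```

Call:
move_arm:
  plan:
    - [[0,0,0],[0.001,0,0],-1]
    - [[0,0,0],[0.002,0,0],-1]
    - [[0,0,0],[0.002,0,0],-1]

```text
t: 14.1
eef_pos: [575.2, -170.5, 139.6]
tcp_rot: [-3.141, -0.607, 0.019]
ft_force: [-9.9, -0.4, -1.1]
opening: 0.003
grip_force: 4.0
```

Call:
move_arm:
  plan:
    - [[0,0,0],[0.001,0,0],-1]
    - [[0,0,0],[0.002,0,0],-1]
    - [[0,0,0],[0.002,0,0],-1]

```text
t: 14.48
eef_pos: [575.4, -170.5, 139.7]
tcp_rot: [-3.141, -0.604, 0.018]
ft_force: [-18.9, -2.1, -2.1]
opening: 0.004
grip_force: 8.2
```

Call:
move_arm:
  plan:
    - [[0,0,0],[0.001,0,0],-1]
    - [[0,0,0],[0.002,0,0],-1]
    - [[0,0,0],[0.002,0,0],-1]

```text
t: 14.85
eef_pos: [575.5, -170.4, 139.8]
tcp_rot: [-3.141, -0.601, 0.017]
ft_force: [-28.1, -4.1, -4.8]
opening: 0.004
grip_force: 12.5
```

The sash is fully up, with the force at 28 N on the stop. I'll retreat and measure the connector again on the way.

Call:
move_arm:
  plan:
    - [[0,0,0],[-0.03,0,0],0.2]
    - [[0,0,0],[-0.04,0,-0.05],0.2]
    - [[0,0,0],[-0.06,0,-0.1],0.2]
    - [[0,0,0],[-0.08,0,-0.13],0.2]
    - [[0,0,0],[-0.08,0,-0.13],0.2]

```text
t: 15.48
eef_pos: [438.6, -173.5, 204.3]
tcp_rot: [3.139, -0.61, 0.018]
ft_force: [0.8, 0.6, 0.1]
opening: 0.475
grip_force: 0.0
```

```bash
python3 - <<'E'
from h import *
np.set_printoptions(precision=1,suppress=True)
s=readout.state();print(s["t"],s["eef_pos"],s["tcp_rot"],s["joints"],s["opening"])
S=eyes.read_camera("side");T=eyes.read_camera("top")
def best(p,n,uv):
    r=[x for x in eyes.cut_out(p,n) if np.hypot(*(np.array(x["uv"])-uv))<8]; return r[0] if r else None
a=best(S,"connector",(357,339)) or best(S,"brass_plug",(357,339)); b=best(T,"connector",(275,290)) or best(T,"brass_plug",(275,290))
print(a and a["uv"],b and b["uv"])
def bb(m): y,x=np.nonzero(m);return x.min(),x.max(),y.min(),y.max()
if a is not None: print(bb(a["mask"]))
if b is not None: print(bb(b["mask"]))
for c in((431,155.5),(431,153.5),(433,155.5)):
  print(c,proj(S,(*c,0)),proj(S,(*c,16)),proj(S,(*c,32)),proj(T,(*c,16)),proj(T,(*c,32)))
plan((405,100,160),30,.2)
E
```

```text
15.475 [ 438.6 -173.5  204.3] [ 3.1 -0.6  0. ] [-0.8  0.2  2.3  1.1  0.5 -0.2] 0.47466414241089006
None [274.3, 292.0]
(np.int64(270), np.int64(281), np.int64(285), np.int64(295))
(431, 155.5) [357.4 345.8] [357.8 338.9] [358.2 331.8] [275.3 290. ] [274.4 289.9]
(431, 153.5) [357.8 345. ] [358.2 338.1] [358.6 331. ] [276.2 290. ] [275.3 289.9]
(433, 155.5) [356.3 345.5] [356.7 338.5] [357.  331.4] [275.3 289.1] [274.4 289. ]
turn [5.5, -4.8, -8.8] shift [-0.0492, -0.2738, 0.0173] rows 5.0 z axis [ 0.5  0.1 -0.9]
```

```bash
python3 - <<'E'
from h import *
plan((405,20,150),35,.15)
plan((389,142,83),35,.3)
E
```

```text
turn [4.2, 0.2, -6.2] shift [-0.0561, -0.1938, 0.0246] rows 4.0 z axis [ 0.57  0.09 -0.82]
turn [9.1, 0.2, -13.2] shift [-0.1057, -0.316, 0.0719] rows 6.0 z axis [ 0.55  0.17 -0.82]
```

Call:
move_arm:
  plan:
    - [[4,0,-6],[-0.056,-0.194,0.025],0.2]
    - [[4,0,-6],[-0.056,-0.194,0.025],0.2]
    - [[4,0,-6],[-0.056,-0.194,0.025],0.2]
    - [[4,0,-6],[-0.056,-0.194,0.025],0.2]
    - [[4,0,-6],[-0.056,-0.194,0.025],0.2]

```text
t: 16.35
eef_pos: [404.5, 22.0, 148.8]
tcp_rot: [3.141, -0.605, 0.147]
ft_force: [0.1, 0.1, 0.0]
opening: 0.604
grip_force: 0.0
```

```bash
python3 - <<'E'
from h import *
s=readout.state();print(s["t"],s["eef_pos"],s["tcp_rot"],s["joints"],s["opening"])
plan((389,142,83),35,.3)
E
```

```text
16.35 [404.5243916   21.98232945 148.83350464] [ 3.14148481 -0.60502483  0.14702409] [-0.26761221  0.21967185  2.53568093  2.21613362  0.29077469 -1.01339607] 0.6036561243977792
turn [5.0, 0.3, -7.2] shift [-0.0356, -0.121, 0.0554] rows 3.0 z axis [ 0.55  0.17 -0.82]
```

Call:
move_arm:
  plan:
    - [[5,0.3,-7.2],[-0.036,-0.121,0.055],0.2]
    - [[5,0.3,-7.2],[-0.036,-0.121,0.055],0.2]
    - [[5,0.3,-7.2],[-0.036,-0.121,0.055],0.2]
    - [[5,0.3,-7.2],[-0.036,-0.121,0.055],0.2]
    - [[5,0.3,-7.2],[-0.036,-0.121,0.055],0.2]

```text
t: 16.98
eef_pos: [389.5, 140.5, 83.7]
tcp_rot: [3.141, -0.612, 0.299]
ft_force: [-0.1, -0.7, 0.8]
opening: 0.598
grip_force: 0.0
```

```bash
python3 - <<'E'
from h import *
s=readout.state();print(s["t"],s["eef_pos"],s["tcp_rot"],s["joints"],s["opening"])
plan((438.2,157.1,10),35,.3)
E
```

```text
16.975 [389.51278066 140.48341374  83.74082289] [ 3.14088551 -0.61168979  0.29939312] [ 0.11710189  0.47252476  2.60665928  2.94257418  0.55040191 -1.5503303 ] 0.5981211582541028
turn [0.1, -0.0, -0.0] shift [-0.0002, -0.0016, 0.0899] rows 2.0 z axis [ 0.55  0.17 -0.82]
```

Call:
move_arm:
  plan:
    - [[0,0,0],[0,-0.001,0.04],0.2]
    - [[0,0,0],[0,-0.001,0.07],0.2]
    - [[0,0,0],[0,-0.001,0.085],0.2]
    - [[0,0,0],[0,-0.001,0.09],0.2]
    - [[0,0,0],[0,-0.001,0.09],0.2]

```text
t: 17.6
eef_pos: [438.5, 155.8, 10.9]
tcp_rot: [3.14, -0.613, 0.298]
ft_force: [-0.9, -1.1, -0.2]
opening: 0.598
grip_force: 0.0
```

```bash
python3 - <<'E'
from h import *
s=readout.state();print(s["t"],s["eef_pos"],s["tcp_rot"],s["ft_force"])
S=eyes.read_camera("side");b=S["img"][270:410,290:410];cv2.imwrite("pics/pick.png",cv2.resize(b,None,fx=4,fy=4,interpolation=3)[:,:,::-1])
E
```

```text
17.6 [438.49849479 155.83651203  10.87073555] [ 3.14032548 -0.61262728  0.29754723] [-0.90684283 -1.07918977 -0.21177058]
```

View pics/pick.png

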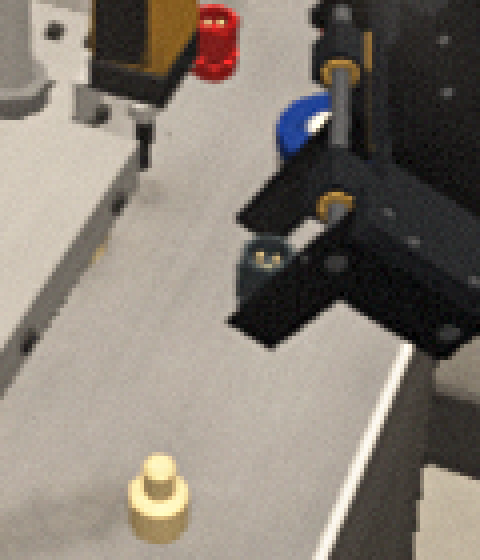

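The grey barrel stands between the fingertips at about (356,335). The tin and plug are clear. I'll edge 3 mm forward and close.

Call:
move_arm:
  plan:
    - [[0,0,0],[0.0025,0,0.0017],-1]
    - [[0,0,0],[0.0025,0,0.0017],-1]
    - [[0,0,0],[0.0025,0,0.0017],-1]
    - [[0,0,0],[0.0025,0,0.0017],-1]
    - [[0,0,0],[0.0025,0,0.0017],-1]

```text
t: 18.27
eef_pos: [441.5, 157.0, 10.5]
tcp_rot: [3.14, -0.613, 0.298]
ft_force: [0.3, -1.0, 2.1]
opening: 0.235
grip_force: 30.0
```

```bash
python3 - <<'E'
from h import *
s=readout.state();print(s["t"],s["eef_pos"],s["tcp_rot"],s["ft_force"],s["opening"],s["grip_force"])
E
```

```text
18.275 [441.47495763 157.04023412  10.46979336] [ 3.14012514 -0.61258092  0.29807965] [ 0.2791088  -0.9673692   2.12474322] 0.23472490077336552 30.024864022561815
```

Call:
move_arm:
  plan:
    - [[0,0,0],[0.012,0,-0.016],-1]
    - [[0,0,0],[0.034,0,-0.049],-1]
    - [[0,0,0],[0.02,0,-0.09],-1]
    - [[0,0,0],[0.02,0,-0.11],-1]
    - [[0,0,0],[0.02,0,-0.11],-1]

```text
t: 18.9
eef_pos: [396.5, 143.4, 112.9]
tcp_rot: [3.14, -0.615, 0.298]
ft_force: [0.6, 0.4, 0.3]
opening: 0.239
grip_force: 30.0
```

```bash
python3 - <<'E'
from h import *
s=readout.state();print(s["t"],s["eef_pos"],s["tcp_rot"],s["ft_force"],s["opening"],s["grip_force"],s["joints"])
plan((405,20,150),35,.15)
plan((420,-100,180),35,.02)
E
```

```text
18.9 [396.54366576 143.38492767 112.88002626] [ 3.1396247  -0.61455054  0.2983923 ] [0.58489101 0.43059676 0.29343827] 0.23861336559233004 30.018251676948466 [ 0.12659623  0.36252266  2.55613607  2.88857869  0.3963163  -1.47745179]
turn [-4.8, -0.2, 7.0] shift [-0.0016, 0.1205, -0.0463] rows 3.0 z axis [ 0.57  0.09 -0.82]
turn [-9.1, -0.2, 13.0] shift [-0.0014, 0.2397, -0.0827] rows 5.0 z axis [ 0.57  0.01 -0.82]
```

Call:
move_arm:
  plan:
    - [[-4.8,-0.2,7],[-0.002,0.12,-0.046],-1]
    - [[-4.8,-0.2,7],[-0.002,0.12,-0.046],-1]
    - [[-9,-0.2,13],[-0.001,0.24,-0.083],-1]
    - [[-9,-0.2,13],[-0.001,0.24,-0.083],-1]
    - [[-9,-0.2,13],[-0.001,0.24,-0.083],-1]

```text
t: 19.52
eef_pos: [424.1, -59.3, 171.2]
tcp_rot: [-3.135, -0.625, 0.021]
ft_force: [-0.1, -0.1, -0.3]
opening: 0.233
grip_force: 30.0
```

```bash
python3 - <<'E'
from h import *
s=readout.state();print(s["t"],s["eef_pos"],s["tcp_rot"],s["ft_force"],s["opening"],s["grip_force"],s["joints"])
print(box((-7.6,0,162)))
plan(box((-7.6,0,162)),35.1,.02)
E
```

```text
19.525 [424.12280841 -59.28659543 171.2046663 ] [-3.13504269 -0.62474183  0.02075362] [-0.11774236 -0.05115939 -0.32499204] 0.23257714398514368 30.019423217873964 [-0.48202132  0.18340611  2.46193617  1.78218998  0.29852828 -0.64121736]
[ 500.14906042 -172.98976866  162.        ]
turn [-0.4, -0.7, 0.0] shift [0.0544, 0.1156, 0.0498] rows 3.0 z axis [ 0.57  0.01 -0.82]
```

Call:
move_arm:
  plan:
    - [[-0.4,-0.7,0],[0.054,0.116,0.05],-1]
    - [[-0.4,-0.7,0],[0.054,0.116,0.05],-1]
    - [[-0.4,-0.7,0],[0.054,0.116,0.05],-1]
    - [[-0.4,-0.7,0],[0.054,0.116,0.05],-1]
    - [[-0.4,-0.7,0],[0.054,0.116,0.05],-1]

```text
t: 20.15
eef_pos: [498.7, -171.1, 161.8]
tcp_rot: [3.141, -0.612, 0.022]
ft_force: [-0.2, 0.7, -0.5]
opening: 0.233
grip_force: 30.0
```

```bash
python3 - <<'E'
from h import *
s=readout.state();print(s["t"],s["eef_pos"],s["tcp_rot"],s["opening"],s["joints"])
plan(box((67,0,58)),35.1,.02)
S=eyes.read_camera("side");b=S["img"][100:260,310:450];cv2.imwrite("pics/pre.png",cv2.resize(b,None,fx=3.6,fy=3.6,interpolation=3)[:,:,::-1])
E
```

```text
20.15 [ 498.72244978 -171.05904437  161.76023155] [ 3.14097868 -0.61232034  0.02162172] 0.23321466470654895 [-0.64302316  0.32961375  2.23342093  1.38004128  0.36887016 -0.36590239]
turn [-0.0, 0.0, 0.1] shift [0.0025, 0.002, 0.1286] rows 3.0 z axis [ 0.57  0.01 -0.82]
```

View pics/pre.png

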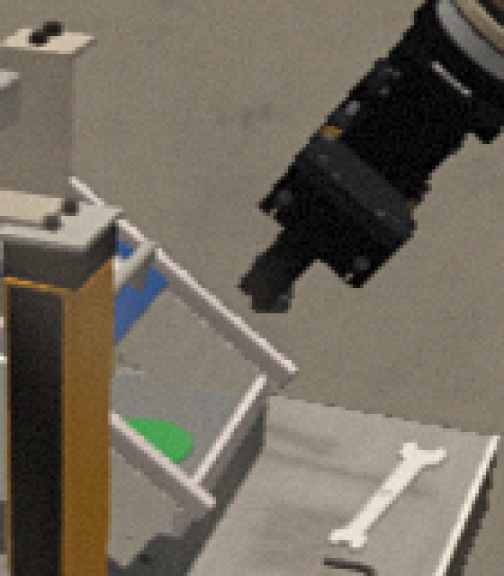

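The connector is held upright at about (385,180), the sash is still up, and the pad shows at about (355,220). I'll go in along the tool axis.

Call:
move_arm:
  plan:
    - [[0,0,0],[0.0025,0.002,0.03],-1]
    - [[0,0,0],[0.0025,0.002,0.06],-1]
    - [[0,0,0],[0.0025,0.002,0.09],-1]
    - [[0,0,0],[0.0025,0.002,0.115],-1]
    - [[0,0,0],[0.0025,0.002,0.122],-1]

```text
t: 20.82
eef_pos: [571.6, -172.0, 63.2]
tcp_rot: [3.14, -0.612, 0.022]
ft_force: [0.5, -0.1, -0.6]
opening: 0.236
grip_force: 30.0
```

```bash
python3 - <<'E'
from h import *
s=readout.state();print(s["t"],s["eef_pos"],s["tcp_rot"],s["ft_force"],s["grip_force"])
plan(box((67,0,55)),35.1,.02)
E
```

```text
20.825 [ 571.64070834 -171.97065648   63.17956305] [ 3.14021269 -0.61217278  0.02236121] [ 0.52730411 -0.14848335 -0.63482253] 30.017948517391915
turn [0.0, 0.0, 0.1] shift [-0.0022, -0.0004, 0.0085] rows 1.0 z axis [ 0.57  0.01 -0.82]
```

Call:
move_arm:
  plan:
    - [[0,0,0],[-0.001,0,0.004],-1]
    - [[0,0,0],[-0.002,0,0.006],-1]
    - [[0,0,0],[-0.002,0,0.007],-1]
    - [[0,0,0],[-0.002,0,0.007],-1]

```text
t: 21.32
eef_pos: [574.0, -173.3, 57.5]
tcp_rot: [3.139, -0.614, 0.022]
ft_force: [0.5, 0.3, -0.8]
opening: 0.238
grip_force: 30.0
```

Call:
move_arm:
  plan:
    - [[0,0,0],[-0.0006,0,0.0008],-1]
    - [[0,0,0],[-0.0006,0,0.0008],-1]

```text
t: 21.58
eef_pos: [574.0, -173.2, 56.2]
tcp_rot: [3.139, -0.613, 0.021]
ft_force: [-0.7, -0.5, 0.3]
opening: 0.24
grip_force: 30.0
```

Call:
move_arm:
  plan:
    - [[0,0,0],[-0.0006,0,0.0008],-1]
    - [[0,0,0],[-0.0006,0,0.0008],-1]

```text
t: 21.82
eef_pos: [574.0, -173.2, 55.0]
tcp_rot: [3.139, -0.613, 0.021]
ft_force: [-0.4, 0.8, -0.7]
opening: 0.238
grip_force: 30.0
```

Call:
move_arm:
  plan:
    - [[0,0,0],[-0.0006,0,0.0008],-1]
    - [[0,0,0],[-0.0006,0,0.0008],-1]

```text
t: 22.08
eef_pos: [574.1, -173.2, 54.5]
tcp_rot: [3.139, -0.614, 0.022]
ft_force: [-1.9, -0.1, 4.4]
opening: 0.237
grip_force: 30.0
```

Contact came at the predicted height, 4.4 N at z = 54.5. I'll let go and back out along the tool axis.

Call:
move_arm:
  plan:
    - [[0,0,0],[0,0,0],0.2]
    - [[0,0,0],[0,0,0],0.2]
    - [[0,0,0],[0,0,0],0.2]
    - [[0,0,0],[0,0,0],0.2]

```text
t: 22.58
eef_pos: [574.0, -173.2, 54.1]
tcp_rot: [3.139, -0.613, 0.022]
ft_force: [-0.9, -0.6, -1.2]
opening: 0.579
grip_force: 0.0
```

Call:
move_arm:
  plan:
    - [[0,0,0],[0,0,-0.01],0.2]
    - [[0,0,0],[0,0,-0.03],0.2]
    - [[0,0,0],[0,0,-0.06],0.2]
    - [[0,0,0],[0,0,-0.1],0.2]
    - [[0,0,0],[0,0,-0.14],0.2]

```text
t: 23.2
eef_pos: [492.5, -174.5, 169.3]
tcp_rot: [3.139, -0.612, 0.021]
ft_force: [0.4, -0.9, 1.5]
opening: 0.598
grip_force: 0.0
```

```bash
python3 - <<'E'
from h import *
s=readout.state();print(s["t"],s["eef_pos"],s["tcp_rot"],s["joints"],s["opening"])
S=eyes.read_camera("side");T=eyes.read_camera("top")
b=cv2.resize(S["img"][130:250,320:430],None,fx=4,fy=4,interpolation=3);a=cv2.resize(T["img"][130:250,380:460],None,fx=4,fy=4,interpolation=3)
cv2.imwrite("pics/placed.png",np.hstack([b,a])[:,:,::-1])
# bar at stop from contact point: TCP(575.5,-170.5,139.8)+~15 along slope, +9 normal
bar=box((-7.5+103*.819,0,96+103*.574));print("bar",bar)
u=np.array([-.574,-.01,.819]);sl=np.array([.819,.016,.574])
plan(bar+25*sl+40*u,35.1,.02);plan(bar+25*sl-8*u,35.1,.02)
E
```

```text
23.2 [ 492.50546444 -174.49359933  169.26865015] [ 3.13917649 -0.61248023  0.02148428] [-0.65928524  0.30920934  2.23445452  1.32550353  0.38015548 -0.3214209 ] 0.5981010852230452
bar [ 584.58997639 -171.34156954  155.122     ]
turn [0.2, -0.2, 0.1] shift [0.0911, -0.0016, 0.0264] rows 2.0 z axis [ 0.57  0.01 -0.82]
turn [0.2, -0.2, 0.1] shift [0.0909, -0.0017, 0.0745] rows 2.0 z axis [ 0.57  0.01 -0.82]
```

View pics/placed.png

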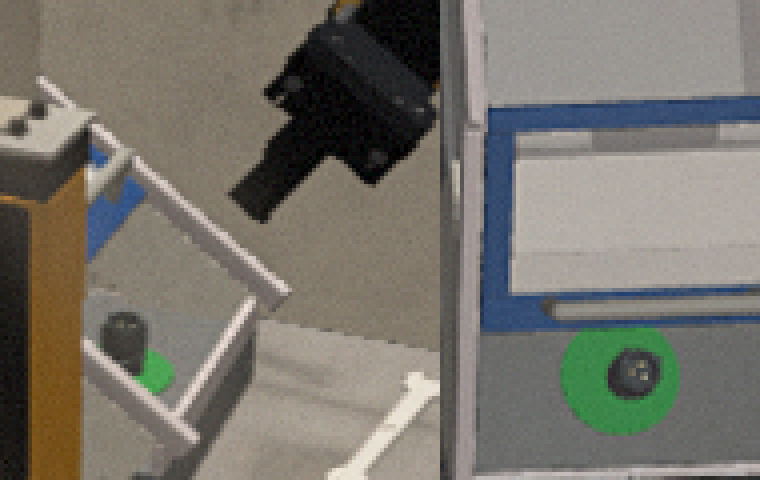

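The connector stands upright on the pad, at side (351,214) and top (429,224), inside the green disc. Next I'll bring the shut fingers above the bar and push it down.

Call:
move_arm:
  plan:
    - [[0,0,0],[0.045,-0.002,0],-1]
    - [[0,0,0],[0.091,-0.002,0],-1]
    - [[0,0,0],[0.091,-0.002,0.01],-1]
    - [[0,0,0],[0.091,-0.002,0.02],-1]
    - [[0,0,0],[0.091,-0.002,0.026],-1]

```text
t: 23.92
eef_pos: [582.0, -170.3, 197.6]
tcp_rot: [3.141, -0.611, 0.021]
ft_force: [0.6, 0.7, 0.3]
opening: 0.136
grip_force: 0.0
```

```bash
python3 - <<'E'
from h import *
s=readout.state();print(s["t"],s["eef_pos"],s["tcp_rot"],s["joints"],s["opening"])
bar=np.array([583.5,-171.3,155.4])
u=np.array([-.574,-.01,.819]);sl=np.array([.819,.016,.574])
plan(bar+25*sl-8*u,35.1,.02)
E
```

```text
23.925 [ 582.04842477 -170.32019205  197.55541771] [ 3.14115823 -0.61094647  0.02058095] [-0.53022034  0.35283056  2.02681828  0.95618674  0.37580682  0.18301632] 0.13640653378280523
turn [0.0, 0.1, 0.0] shift [0.002, 0.001, 0.0433] rows 1.0 z axis [ 0.57  0.01 -0.82]
```

Call:
move_arm:
  plan:
    - [[0,0,0],[0.002,0.001,0],-1]
    - [[0,0,0],[0.002,0.001,0.01],-1]
    - [[0,0,0],[0.002,0.001,0.02],-1]
    - [[0,0,0],[0.002,0.001,0.032],-1]
    - [[0,0,0],[0.002,0.001,0.043],-1]

```text
t: 24.55
eef_pos: [609.4, -171.2, 164.9]
tcp_rot: [3.139, -0.613, 0.021]
ft_force: [-0.3, -0.3, 0.3]
opening: 0.005
grip_force: 0.0
```

Call:
move_arm:
  plan:
    - [[0,0,0],[-0.008,0,0],-1]
    - [[0,0,0],[-0.016,0,0],-1]
    - [[0,0,0],[-0.026,0,0],-1]
    - [[0,0,0],[-0.036,0,0],-1]
    - [[0,0,0],[-0.046,0,0],-1]

```text
t: 25.18
eef_pos: [572.0, -172.1, 139.0]
tcp_rot: [3.139, -0.614, 0.022]
ft_force: [4.8, 1.2, 0.6]
opening: 0.006
grip_force: 1.9
```

Call:
move_arm:
  plan:
    - [[0,0,0],[-0.01,0,0],-1]
    - [[0,0,0],[-0.02,0,0],-1]
    - [[0,0,0],[-0.03,0,0],-1]
    - [[0,0,0],[-0.04,0,0],-1]
    - [[0,0,0],[-0.05,0,0],-1]

```text
t: 25.8
eef_pos: [531.1, -172.9, 110.3]
tcp_rot: [3.139, -0.615, 0.022]
ft_force: [4.0, 1.9, 1.5]
opening: 0.003
grip_force: 1.9
```

```bash
python3 - <<'E'
from h import *
s=readout.state();print(s["t"],s["eef_pos"],s["tcp_rot"],s["joints"],s["ft_force"])
E
```

```text
25.8 [ 531.12239086 -172.86406002  110.30405619] [ 3.13916548 -0.61453169  0.02205205] [-0.59872559  0.46899891  2.2146611   1.75099048  0.34573403 -0.71958804] [4.0300436  1.91520199 1.49387179]
```

Call:
move_arm:
  plan:
    - [[0,0,0],[-0.004,0,0],-1]
    - [[0,0,0],[-0.008,0,0],-1]
    - [[0,0,0],[-0.012,0,0],-1]
    - [[0,0,0],[-0.014,0,0],-1]
    - [[0,0,0],[-0.014,0,0],-1]

```text
t: 26.42
eef_pos: [519.0, -173.3, 102.3]
tcp_rot: [3.139, -0.613, 0.021]
ft_force: [1.9, -0.1, -0.6]
opening: 0.007
grip_force: 0.8
```

Call:
move_arm:
  plan:
    - [[0,0,0],[-0.001,0,0],-1]
    - [[0,0,0],[-0.002,0,0],-1]
    - [[0,0,0],[-0.003,0,0],-1]
    - [[0,0,0],[-0.003,0,0],-1]

```text
t: 26.92
eef_pos: [516.8, -173.3, 100.7]
tcp_rot: [3.139, -0.614, 0.022]
ft_force: [4.1, 0.3, 1.1]
opening: 0.005
grip_force: 1.9
```

Call:
move_arm:
  plan:
    - [[0,0,0],[-0.001,0,0],-1]
    - [[0,0,0],[-0.002,0,0],-1]
    - [[0,0,0],[-0.002,0,0],-1]

```text
t: 27.3
eef_pos: [516.6, -173.4, 100.6]
tcp_rot: [3.139, -0.617, 0.022]
ft_force: [10.1, 2.7, 5.3]
opening: 0.006
grip_force: 5.6
```

Call:
move_arm:
  plan:
    - [[0,0,0],[-0.001,0,0],-1]
    - [[0,0,0],[-0.002,0,0],-1]
    - [[0,0,0],[-0.002,0,0],-1]

```text
t: 27.68
eef_pos: [516.4, -173.4, 100.6]
tcp_rot: [3.139, -0.621, 0.024]
ft_force: [15.6, 3.9, 8.3]
opening: 0.003
grip_force: 9.3
```

Call:
move_arm:
  plan:
    - [[0,0,0],[-0.001,0,0],-1]
    - [[0,0,0],[-0.001,0,0],-1]

```text
t: 27.92
eef_pos: [516.3, -173.4, 100.5]
tcp_rot: [3.139, -0.623, 0.024]
ft_force: [19.1, 4.6, 11.2]
opening: 0.0
grip_force: 11.2
```

The sash is shut on its stop at 22 N. I'll back out and take a final look.

Call:
move_arm:
  plan:
    - [[0,0,0],[0.012,0,0],-1]
    - [[0,0,0],[0.012,0,-0.03],-1]
    - [[0,0,0],[0.012,0,-0.07],-1]
    - [[0,0,0],[0,0,-0.12],-1]
    - [[0,0,0],[-0.02,0,-0.15],-1]

```text
t: 28.55
eef_pos: [408.5, -175.0, 209.9]
tcp_rot: [3.137, -0.613, 0.023]
ft_force: [0.2, -0.8, -0.3]
opening: 0.003
grip_force: 0.0
```

```bash
python3 - <<'E'
from h import *
s=readout.state();print(s["t"],s["eef_pos"],s["ft_force"])
S=eyes.read_camera("side");T=eyes.read_camera("top")
b=cv2.resize(S["img"][130:410,310:430],None,fx=2.1,fy=2.1,interpolation=3);a=cv2.resize(T["img"][125:321,200:500],None,fx=1.8,fy=3,interpolation=3)
cv2.imwrite("pics/end.png",np.hstack([b,a[:588]])[:,:,::-1])
E
```

```text
28.55 [ 408.48785446 -174.99023692  209.89595721] [ 0.16019567 -0.78363678 -0.33344132]
```

View pics/end.png

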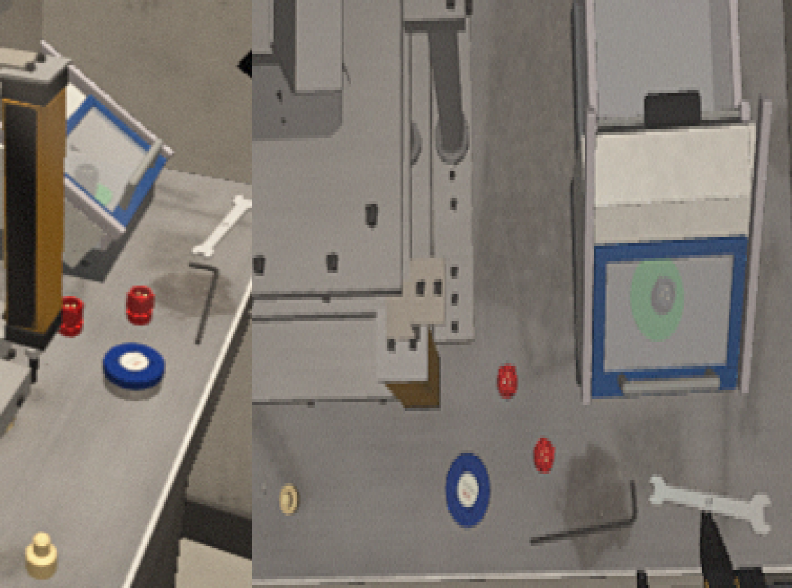

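The final view shows the sash shut, the connector upright on the pad behind it at about top (429,224), the gate grip down, and the tin and plug where they were.

```bash
python3 -c "
from cell import env
print(env.job_done())"
```

```text
the job is handed in; nothing more can be done
None
```

I pressed the inner gate fully down first, then raised the sash, stood the connector upright on the green pad and slid the sash fully shut, leaving the plug and tin undisturbed; I handed the job in at about 29 s.

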